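# Stand the test cores in their drying dishes

## Robot

A 6-joint arm with a two-finger parallel gripper is mounted at the origin on the work surface. World frame = base frame: x ahead of the robot, y to its left, z up, the work surface at z = 0. Lengths are in mm, angles in rad, forces in N, time in s.
With the tool pointing down it reaches from about 350 to 875 mm from the base axis. Payload 4.2 kg.
Tool frame: the origin (TCP) lies midway between the tips of the shut fingers; the grasp point (between the pads) lies 19 mm behind it; z points along the fingers, y is the line along which they close (so a half turn about z gives the same grasp; the last joint's range is limited). The gripper opens to 85 mm and grips with 20 to 120 N. Pads are 22 mm wide; open, the fingers measure 114 mm over their backs; the gripper's body (76 mm by 85 mm) begins 54 mm behind the grasp point. The pads swing forward as they close: fully open they stand 13 mm farther back than shut.
Start: joints at [1.496, 0.385, 0.008, 0, -1.194, -0.259], TCP at [204.74, 590.492, 231.312] pointing down, gripper open.
Joint ranges: [-3.14, 3.14], [-1.21, 2.06], [-1.07, 1.41], [-3.16, 2.05], [-2.99, -0.16], [-3.1, 3.1]. Speed limits (rad/s): [2.79, 2.79, 3.14, 3.14, 3.14, 3.14].

## Interface

Orientations are given as a unit quaternion [x, y, z, w].
In Python, from bench import read_state, get_image, job_done gives the robot as it stands.
- The arm moves only by the tool servo_tool, never from a script. Its arguments are lists of equal length, an entry for each row: "rotation": the turn, a rotation vector about the world's x, y, z scaled (see below), a list of three; "slide": the shift along the world's x, y, z scaled (see below), a list of three; "grip": the opening, from -1 (shut) to 1 (fully open). In form: {"rotation": [[rx, ry, rz], ...], "slide": [[tx, ty, tz], ...], "grip": [grip, ...]}. A call has 1 to 8 rows; each row is the pose to reach, as a shift and turn from the pose commanded when the call began, turning the shorter way round; what a row does not reach only later rows make up. The controller multiplies each number of a shift by 0.2 m and each number of a turn by 360 degrees. A row lasts 1/8 s, in which the tool goes at most 62.5 mm and 10.7 degrees, less where a joint would pass 70% of its speed; a pose out of reach is approached as far as the arm can. A call with a number of a shift or a turn outside -1 to 1 is refused whole. A call with a gripper value outside its range is refused whole. The fingers move at their own pace and stop on an object; the grip force is fixed at half the most. Time passes only in rows, so rows that repeat a pose let the fingers close. It gives the time, the measured TCP pose, the force, the opening and the grip force at its end, in the units of the state.
- read_state(): the state, without advancing time (a new reading comes with each control period).
- get_image(name): name is "scene" or "top"; returns a dict with "image" (420x560x3 uint8, red, green, blue), "depth" (420x560 float32, mm along the optical axis (not along the pixel's ray), 0 where there is no reading), "camera_matrix" (3x3 intrinsics, pixels), "k1" (the pictures are not rectified: a ray, as slopes to the right and down, at radius r is drawn at 1 + k1 r^2 times it, then the intrinsics apply), "rvec" (rotation vector, rad) and "tvec" (3), from world to camera coordinates, as OpenCV has them. Camera axes: x right, y down, z forward; pixel columns grow to the right and rows downward; lengths in mm; the calibration is good to about 2 mm. A picture is of the moment at which its call begins.
- job_done(): hands the job in; it is judged then, once.
The state is a dict: "clock": time; "joints": joint angles; "joint_vel": joint speeds; "joint_efforts": joint torques, N m; "position": TCP position; "ee_rot": TCP orientation; "contact_force": force on the tool from outside, world axes, zero at the start; "wrist_torque": the same for the moment, N m; "gripper_width": finger opening in mm; "grasp_force": force on a finger pad.
Only numpy, scipy, OpenCV 4.12 (cv2) and the standard library are available. Lean on these libraries where they do the work, as an engineer would, in place of code of your own. Each camera call takes 0.05 s, during which the arm holds its last target. There are 200 camera calls.

## Task

Get the four tall test cores ready for the oven by standing each one upright, flat on the floor of its own drying dish: the red clay core in the blue dish, the grey cement core in the white dish, the yellow sandstone core in the green dish and the black asphalt core in the orange dish. Never let a core tip over, and leave the two flat end slices where they lie. At the end all four stand in their dishes, let go and still.

Things in the scene. Friction and masses are not known exactly. Their poses are not given: they have to be found in the camera images.
- core_clay_center (a point): Dark brick-red clay test core: a plain solid upright cylinder, 38 mm in diameter and 76 mm tall, 0.12 to 0.26 kg, loose, standing on the bench. This point is its centre, 38 mm above its lower end; z is its long axis (up at the start).
- core_cement_center (a point): Light grey cement test core: a plain solid upright cylinder, 38 mm in diameter and 76 mm tall, 0.12 to 0.26 kg, loose, standing on the bench. This point is its centre, 38 mm above its lower end; z is its long axis (up at the start).
- core_sand_center (a point): Yellow-tan sandstone test core: a plain solid upright cylinder, 38 mm in diameter and 76 mm tall, 0.12 to 0.26 kg, loose, standing on the bench. This point is its centre, 38 mm above its lower end; z is its long axis (up at the start).
- core_asphalt_center (a point): Black asphalt test core: a plain solid upright cylinder, 38 mm in diameter and 76 mm tall, 0.12 to 0.26 kg, loose, standing on the bench. This point is its centre, 38 mm above its lower end; z is its long axis (up at the start).
- dish_blue: Blue round drying dish, fixed to the bench: outside diameter 80 mm, inside diameter 68 mm, rim 12 mm above the bench, flat inner floor 4 mm above the bench. Origin: centre of its underside, on the bench; z up.
- dish_white: White round drying dish, fixed to the bench: outside diameter 80 mm, inside diameter 68 mm, rim 12 mm above the bench, flat inner floor 4 mm above the bench. Origin: centre of its underside, on the bench; z up.
- dish_green: Green round drying dish, fixed to the bench: outside diameter 80 mm, inside diameter 68 mm, rim 12 mm above the bench, flat inner floor 4 mm above the bench. Origin: centre of its underside, on the bench; z up.
- dish_orange: Orange round drying dish, fixed to the bench: outside diameter 80 mm, inside diameter 68 mm, rim 12 mm above the bench, flat inner floor 4 mm above the bench. Origin: centre of its underside, on the bench; z up.
- slice_clay_center (a point): Flat end slice of dark brick-red clay: a loose disc 54 mm in diameter and only 16 mm thick, lying flat; an offcut that stays where it is. This point is its centre, 8 mm above the bench.
- slice_cement_center (a point): Flat end slice of light grey cement: a loose disc 54 mm in diameter and only 16 mm thick, lying flat; an offcut that stays where it is. This point is its centre, 8 mm above the bench.
Things that resemble listed ones, but are neither listed nor needed, are in the scene too. Leave any purple or turquoise look-alike of the part that bears core_asphalt_center alone.

How it is judged (in metres and radians):
At the end, for the whole second after the job is handed in: Clay core in blue, cement in white, sandstone in green, asphalt in orange dish: each upright (within 0.1 rad) on the dish floor, its centre within 15.5 mm sideways of the dish centre and 37 to 47 mm above the bench, released and at rest; flat slices moved less than 20 mm (horizontal distance between core_clay_center and dish_blue below 0.0155 m and z of core_clay_center in the frame of dish_blue between 0.037 and 0.047 m and angle between each of core_clay_center, core_cement_center, core_sand_center, core_asphalt_center's own z axis and vertical below 0.1 rad and linear speed of each of core_clay, core_cement, core_sand, core_asphalt below 0.02 m/s and contact force between the fingers and core_clay below 0.1 N and horizontal distance between core_cement_center and dish_white below 0.0155 m and z of core_cement_center in the frame of dish_white between 0.037 and 0.047 m and contact force between the fingers and core_cement below 0.1 N and horizontal distance between core_sand_center and dish_green below 0.0155 m and z of core_sand_center in the frame of dish_green between 0.037 and 0.047 m and contact force between the fingers and core_sand below 0.1 N and horizontal distance between core_asphalt_center and dish_orange below 0.0155 m and z of core_asphalt_center in the frame of dish_orange between 0.037 and 0.047 m and contact force between the fingers and core_asphalt below 0.1 N); the robot touches nothing.
It fails at once if a core is tipped over or carried lying down (more than 45 degrees from upright) (angle between any of core_clay_center, core_cement_center, core_sand_center, core_asphalt_center's own z axis and vertical above 0.8 rad).
It fails at once if a flat slice is displaced by more than 20 mm (distance of any of slice_clay_center, slice_cement_center from where it was at the start of the episode above 0.02 m).
It also fails if it takes over 115 s, if anything falls off the work surface, if the arm or the gripper's body presses on something with over 40 N, if the wrist force passes 120 N, or if a joint passes its speed limit or range.

## Working session

There is one attempt and no reset: what is moved stays moved. The work goes in short steps, Python scripts to look and compute and a tool call to move; the robot and the scene stay as the last step left them, time stands still between calls to the robot, and variables do not carry over. Pictures are saved under pics/ and viewed, at most 14 in all, crops included, and the job is handed in when it is done.

Besides the shell and the picture viewer there is one more tool, called by a JSON object that holds its "api" and its "payload". servo_tool: Moves the arm, as the interface text tells. Shifts and turns lie within -1 to 1; 1 stands for 0.2 m of shift or 360 degrees of turn. Its arguments: {"type":"object","properties":{"rotation":{"type":"array","items":{"type":"array","items":{"type":"number","minimum":-1,"maximum":1}}},"slide":{"type":"array","items":{"type":"array","items":{"type":"number","minimum":-1,"maximum":1}}},"grip":{"type":"array","items":{"type":"number"}}},"required":["rotation","slide","grip"]}

```bash
mkdir -p pics; cat > h.py <<'E'
import numpy as np, cv2
from bench import read_state, get_image, job_done
def grab(n):
    g=get_image(n); np.savez(n+'.npz',**{k:np.array(v) for k,v in g.items()}); return g
def cast(g,u,v,z):
    K=np.array(g['camera_matrix'],float);k=float(g['k1']);R=cv2.Rodrigues(np.array(g['rvec'],float))[0];t=np.array(g['tvec'],float).ravel()
    p=cv2.undistortPoints(np.array([[[u,v]]],float),K,np.array([k,0,0,0,0.]))[0,0]
    d=R.T@np.array([p[0],p[1],1]);c=-R.T@t
    return (c+d*(z-c[2])/d[2])
E
python3 - <<'E'
from h import *
for n in('top','scene'):
    g=grab(n); cv2.imwrite(f'pics/{n}0.png',g['image'][:,:,::-1])
    R=cv2.Rodrigues(np.array(g['rvec'],float))[0];print(n,-R.T@np.array(g['tvec']).ravel(),g['k1'])
print(read_state())
E
```

```text
top [435.98189478   5.87204286 916.7205019 ] -0.04409618802978938
scene [1162.86558431 -279.5902021   651.4522897 ] -0.028624013157845605
{'clock': 0.1, 'joints': array([ 1.49557560e+00,  3.85493422e-01,  6.76455464e-03, -4.00403636e-04,
       -1.19405337e+00, -2.58601225e-01]), 'joint_vel': array([-0.00156293, -0.00222872,  0.00213682,  0.00329432, -0.00085297,
        0.0003743 ]), 'joint_efforts': array([-5.12756924e-04, -3.93325317e+01,  1.88929081e+01,  4.19799194e+00,
       -2.60067100e-03,  6.09987879e-06]), 'position': array([204.60598775, 589.99837023, 230.32863587]), 'ee_rot': array([ 9.86089899e-01, -1.66209779e-01, -9.43895114e-05,  1.00582288e-03]), 'contact_force': array([-0.62219457,  0.44434235,  0.80276766]), 'wrist_torque': array([-0.02564756,  0.03437058,  0.01132046]), 'grasp_force': 0.0, 'gripper_width': 85.4137072282223}
```

View pics/top0.png

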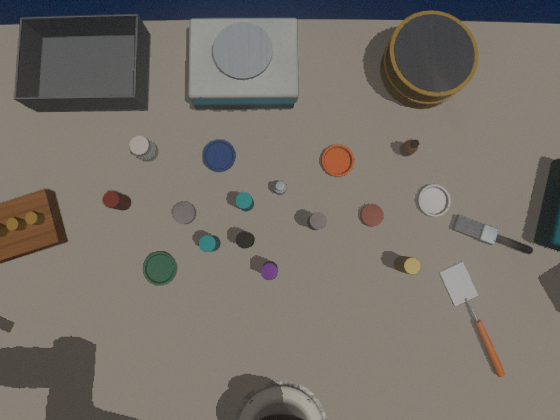

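View pics/scene0.png

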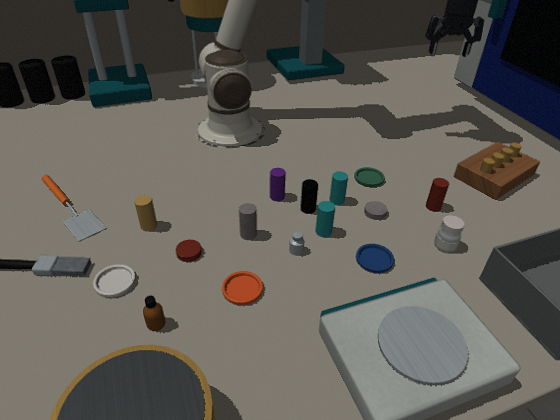

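The top view shows these candidates:

| Target | Chosen (pixel) | Could be mistaken for it |
|---|---|---|
| Clay core | red cylinder (112,200) | flat red slice (372,215), brown bottle (409,148) |
| Cement core | grey cylinder (318,221) | flat grey slice (184,212), small bottle (280,187), white jar (140,147) |
| Sandstone core | (412,266) | corks in rack (12–31,222) |
| Asphalt core | black cylinder (246,240) | turquoise (244,201) and (208,243), purple (270,271) |

The dishes are blue (219,156), orange (338,160), white (433,200) and green (160,268).

```bash
python3 - <<'E'
from h import *
g=dict(np.load('top.npz')); D=g['depth']; im=g['image']
K=g['camera_matrix'];R=cv2.Rodrigues(g['rvec'])[0];t=g['tvec'].ravel()
vv,uu=np.mgrid[0:420,0:560]
p=cv2.undistortPoints(np.stack([uu,vv],-1).reshape(-1,1,2).astype(float),K,np.array([float(g['k1']),0,0,0,0]))[:,0]
P=np.c_[p,np.ones(len(p))]*D.reshape(-1,1); W=((P-t)@R).reshape(420,560,3)
def comps(m,z,lo,hi,tag):
    n,l,s,c=cv2.connectedComponentsWithStats(m.astype(np.uint8))
    for i in range(1,n):
        if lo<s[i,4]<hi:
            (x,y),r=cv2.minEnclosingCircle(np.argwhere(l==i)[:,::-1].astype(np.float32))
            w=cast(g,x,y,z); print(tag,s[i,4],np.round([x,y,r],1),'world',w.round(1)[:2],'med z',np.median(W[l==i][:,2]).round(1),'rgb',np.median(im[l==i],axis=0))
Z=W[:,:,2]; ok=D>0
comps(ok&(Z>68)&(Z<84),76,60,1200,'core')
comps(ok&(Z>5)&(Z<24),12,200,2500,'low')
a=im[125:290,80:460][:,:,::-1]; cv2.imwrite('pics/crop.png',cv2.resize(a,None,fx=2.1,fy=2.1,interpolation=cv2.INTER_CUBIC))
E
```

```text
core 779 [76.  56.5 71. ] world [865.7 465.7] med z 76.2 rgb [46. 46. 47.]
core 509 [78.5 58.5 73.9] world [860.6 459.5] med z 76.0 rgb [55. 53. 52.]
core 204 [412.5  74.   34.3] world [ 817.2 -315.4] med z 74.6 rgb [59. 49. 35.]
core 288 [138.5 145.   10. ] world [653.2 312.1] med z 70.4 rgb [160. 152. 148.]
core 231 [111.  199.    8.6] world [531.5 370.5] med z 75.8 rgb [107.  56.  46.]
core 229 [243.2 200.    8.5] world [526.7  76.4] med z 75.9 rgb [ 60. 125. 123.]
core 151 [ 31.7 217.8   7.4] world [491.2 549.3] med z 74.7 rgb [135. 107.  55.]
core 225 [317.4 220.1   8.5] world [480.4 -87.3] med z 76.0 rgb [118. 110. 106.]
core 143 [ 13.  223.5   7.2] world [478.7 591.7] med z 74.8 rgb [135. 107.  54.]
core 233 [243.8 239.3   8.6] world [439.8  75.3] med z 75.6 rgb [53. 51. 48.]
core 62 [557.  236.5   6.8] world [ 437.2 -634.2] med z 69.4 rgb [40.5 87.  91. ]
core 237 [207.  243.    8.6] world [432.5 155.9] med z 75.6 rgb [ 58. 125. 122.]
core 242 [411.1 265.3   8.9] world [ 378.5 -292.8] med z 75.4 rgb [169. 150. 105.]
core 233 [268.7 270.8   8.6] world [370.8  21.2] med z 75.9 
[... 356 characters left out ...]
  43.9] world [ 521.  -673.4] med z 15.9 rgb [36. 40. 39.]
low 390 [433.5 200.2  17. ] world [ 529.2 -376.4] med z 10.6 rgb [153.5 148.5 143. ]
low 238 [ 49.5 219.5  28.7] world [490.9 546.4] med z 14.4 rgb [64. 47. 35.]
low 423 [183.5 212.5  11.8] world [504.9 223.8] med z 15.8 rgb [115. 107. 105.]
low 415 [371.6 214.8  11.6] world [ 495.2 -224.3] med z 15.6 rgb [128.  86.  75.]
low 1076 [493.2 234.7  42.1] world [ 444.  -520.3] med z 17.8 rgb [105. 104. 104.]
low 368 [159.6 268.1  17.4] world [374.3 278.8] med z 10.6 rgb [65.  93.5 76. ]
low 569 [483.5 337.   42.7] world [ 202.5 -484.6] med z 16.5 rgb [146.  97.  64.]
low 1554 [280. 418.  41.] world [29.  -0.8] med z 11.8 rgb [95. 92. 86.]
```

View pics/crop.png

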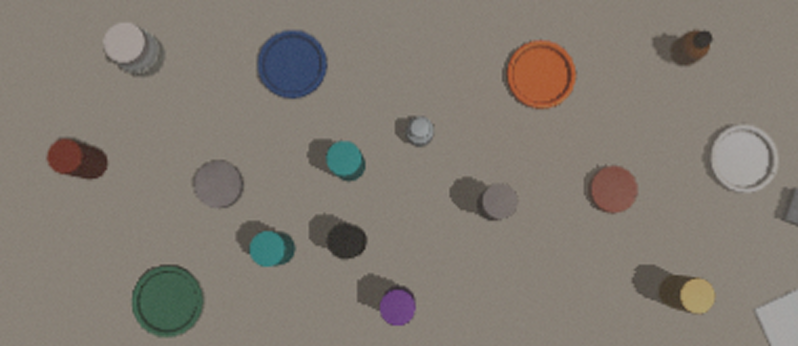

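The crop confirms the choice: red, grey, yellow and black cores, with the slices lying flat and the turquoise and purple look-alikes apart. Clay core first, at about (531,370).

{"api": "servo_tool", "payload": {"rotation": [[0,0,0],[0,0,0],[0,0,0],[0,0,0],[0,0,0],[0,0,0],[0,0,0],[0,0,0]], "slide": [[0.1,-0.07,-0.02],[0.25,-0.17,-0.06],[0.42,-0.28,-0.1],[0.58,-0.39,-0.15],[0.75,-0.5,-0.19],[0.88,-0.59,-0.22],[0.96,-0.65,-0.24],[1,-0.675,-0.25]], "grip": [0.45,0.45,0.45,0.45,0.45,0.45,0.45,0.45]}}

```text
clock: 1.1
position: [405.6, 454.3, 180.9]
ee_rot: [0.986, -0.167, -0.0, 0.0]
contact_force: [0.5, -0.1, -0.1]
gripper_width: 62.2
grasp_force: 0.0
```

{"api": "servo_tool", "payload": {"rotation": [[0,0,0],[0,0,0],[0,0,0],[0,0,0],[0,0,0],[0,0,0],[0,0,0],[0,0,0]], "slide": [[0.1,-0.06,-0.02],[0.25,-0.15,-0.06],[0.4,-0.25,-0.12],[0.53,-0.35,-0.18],[0.6,-0.4,-0.22],[0.632,-0.425,-0.25],[0.632,-0.425,-0.25],[0.632,-0.425,-0.25]], "grip": [0.45,0.45,0.45,0.45,0.45,0.45,0.45,0.45]}}

```text
clock: 2.1
position: [530.7, 371.4, 131.8]
ee_rot: [0.986, -0.166, 0.0, -0.0]
contact_force: [-0.8, -0.2, 0.4]
gripper_width: 61.8
grasp_force: 0.0
```

{"api": "servo_tool", "payload": {"rotation": [[0,0,0],[0,0,0],[0,0,0],[0,0,0],[0,0,0],[0,0,0],[0,0,0],[0,0,0]], "slide": [[0,0,-0.1],[0,0,-0.2],[0,0,-0.3],[0,0,-0.4],[0,0,-0.47],[0,0,-0.515],[0,0,-0.515],[0,0,-0.515]], "grip": [0.45,0.45,0.45,0.45,0.45,0.45,0.45,0.45]}}

```text
clock: 3.1
position: [531.5, 370.9, 29.1]
ee_rot: [0.986, -0.166, 0.0, -0.001]
contact_force: [-0.6, 0.4, 1.4]
gripper_width: 61.8
grasp_force: 0.0
```

{"api": "servo_tool", "payload": {"rotation": [[0,0,0],[0,0,0],[0,0,0],[0,0,0],[0,0,0],[0,0,0],[0,0,0],[0,0,0]], "slide": [[0,0,0],[0,0,0],[0,0,0],[0,0,0],[0,0,0],[0,0,0],[0,0,0],[0,0,0]], "grip": [0.2,0.05,-0.05,-0.1,-0.2,-0.5,-1,-1]}}

```text
clock: 4.1
position: [531.8, 371.2, 29.1]
ee_rot: [0.986, -0.166, 0.001, -0.001]
contact_force: [0.5, 2.6, 4.7]
gripper_width: 36.6
grasp_force: 60.0
```

{"api": "servo_tool", "payload": {"rotation": [[0,0,0],[0,0,0],[0,0,0],[0,0,0],[0,0,0],[0,0,0],[0,0,0],[0,0,0]], "slide": [[0,0,0.03],[0,0,0.1],[0,0,0.18],[0,0,0.27],[0,0,0.36],[0,0,0.45],[0,0,0.52],[0,0,0.55]], "grip": [-1,-1,-1,-1,-1,-1,-1,-1]}}

```text
clock: 5.1
position: [531.4, 370.8, 139.7]
ee_rot: [0.986, -0.166, 0.0, -0.001]
contact_force: [0.7, 0.4, -1.1]
gripper_width: 36.7
grasp_force: 60.1
```

{"api": "servo_tool", "payload": {"rotation": [[0,0,0],[0,0,0],[0,0,0],[0,0,0],[0,0,0],[0,0,0],[0,0,0],[0,0,0]], "slide": [[0.03,-0.05,0],[0.08,-0.15,0],[0.15,-0.28,0],[0.22,-0.42,0],[0.29,-0.57,0],[0.37,-0.72,0],[0.44,-0.86,0],[0.5,-1,0]], "grip": [-1,-1,-1,-1,-1,-1,-1,-1]}}

```text
clock: 6.1
position: [631.4, 167.5, 137.3]
ee_rot: [0.986, -0.167, -0.001, 0.001]
contact_force: [1.1, -0.2, -1.9]
gripper_width: 36.8
grasp_force: 60.1
```

{"api": "servo_tool", "payload": {"rotation": [[0,0,0],[0,0,0],[0,0,0],[0,0,0],[0,0,0],[0,0,0],[0,0,0],[0,0,0]], "slide": [[0.04,-0.09,0],[0.06,-0.13,0],[0.065,-0.145,0],[0.065,-0.145,0],[0.065,-0.145,-0.05],[0.065,-0.145,-0.12],[0.065,-0.145,-0.2],[0.065,-0.145,-0.25]], "grip": [-1,-1,-1,-1,-1,-1,-1,-1]}}

```text
clock: 7.1
position: [643.3, 141.3, 86.2]
ee_rot: [0.986, -0.166, -0.001, 0.001]
contact_force: [-0.5, -0.2, -1.6]
gripper_width: 36.7
grasp_force: 60.2
```

```bash
python3 - <<'E'
from h import *
a=[grab(n)['image'][:,:,::-1] for n in('scene','top')]
o=np.hstack([cv2.resize(a[0][100:320,270:500],(400,383)),cv2.resize(a[1][80:270,120:320],(400,383))]); cv2.imwrite('pics/p1.png',o)
E
```

```text
(no output)
```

View pics/p1.png

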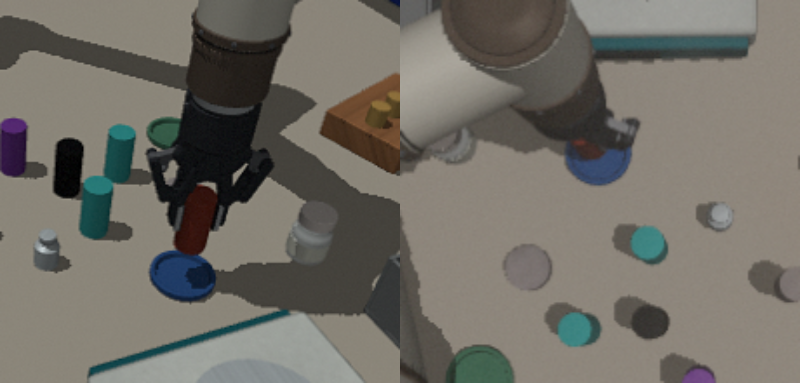

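The clay core hangs over the blue dish (scene crop near (195,220)). It looks slightly leaned, so I'll measure the tilt from depth.

```bash
cat >> h.py <<'E'
from scipy.optimize import least_squares
def cloud(g):
    K=np.array(g['camera_matrix'],float);R=cv2.Rodrigues(np.array(g['rvec'],float))[0];t=np.array(g['tvec'],float).ravel();D=np.array(g['depth'])
    vv,uu=np.mgrid[0:420,0:560]
    p=cv2.undistortPoints(np.stack([uu,vv],-1).reshape(-1,1,2).astype(float),K,np.array([float(g['k1']),0,0,0,0]))[:,0]
    return (((np.c_[p,np.ones(len(p))]*D.reshape(-1,1))-t)@R).reshape(420,560,3)
def axis(P,c):
    # cylinder fit r=19: x=c0+a*(z-zm), y=c1+b*(z-zm)
    zm=np.median(P[:,2])
    def f(q):
        d=np.array([q[2],q[3],1]);d/=np.linalg.norm(d)
        w=P-np.array([q[0],q[1],zm]);return np.linalg.norm(np.cross(w,d),axis=1)-19
    s=least_squares(f,[c[0],c[1],0,0],loss='soft_l1'); return s.x,zm,np.abs(f(s.x)).mean()
E
python3 - <<'E'
from h import *
g=dict(np.load('scene.npz'));W=cloud(g);im=g['image'].astype(int)
m=(im[...,0]>2*im[...,1])&(im[...,0]>2*im[...,2])&(abs(W[...,0]-644)<60)&(abs(W[...,1]-141)<60)
m=cv2.erode(m.astype(np.uint8),np.ones((3,3)))>0
P=W[m];P=P[(P[:,2]>20)];print(len(P),np.percentile(P,[1,50,99],axis=0).round(1));print(axis(P,(640,141)))
E
```

```text
462 [[635.2 123.3  63.7]
 [655.9 134.1 106.8]
 [661.8 154.  134. ]]
(array([ 6.40404169e+02,  1.40340270e+02, -5.44209241e-02, -8.07887917e-02]), np.float64(106.79515849966108), np.float64(2.3412475633354948))
```

{"api": "servo_tool", "payload": {"rotation": [[0,0,0],[0,0,0],[0,0,0],[0,0,0],[0,0,0],[0,0,0],[0,0,0],[0,0,0]], "slide": [[0.01,0,-0.05],[0.01,0,-0.1],[0.01,0,-0.15],[0.01,0,-0.2],[0.01,0,-0.24],[0.01,0,-0.26],[0.01,0,-0.27],[0.01,0,-0.275]], "grip": [-1,-1,-1,-1,-1,-1,-1,-1]}}

```text
clock: 8.2
position: [646.3, 141.6, 33.5]
ee_rot: [0.986, -0.166, 0.0, -0.0]
contact_force: [0.4, -0.2, -1.2]
gripper_width: 36.9
grasp_force: 60.2
```

{"api": "servo_tool", "payload": {"rotation": [[0,0,0],[0,0,0],[0,0,0],[0,0,0],[0,0,0],[0,0,0],[0,0,0],[0,0,0]], "slide": [[0,0,0],[0,0,0],[0,0,0],[0,0,0],[0,0,0],[0,0,0],[0,0,0],[0,0,0]], "grip": [-0.15,-0.1,-0.05,0,0.15,0.3,0.45,0.45]}}

```text
clock: 9.2
position: [646.1, 141.5, 33.3]
ee_rot: [0.986, -0.166, -0.0, 0.0]
contact_force: [0.1, -1.0, 0.1]
gripper_width: 62.0
grasp_force: 0.0
```

{"api": "servo_tool", "payload": {"rotation": [[0,0,0],[0,0,0],[0,0,0],[0,0,0],[0,0,0],[0,0,0],[0,0,0],[0,0,0]], "slide": [[0,0,0.05],[0,0,0.15],[0,0,0.25],[0,0,0.35],[0,0,0.45],[-0.1,-0.1,0.52],[-0.25,-0.3,0.55],[-0.4,-0.5,0.55]], "grip": [0.45,0.45,0.45,0.45,0.45,0.45,0.45,0.45]}}

```text
clock: 10.2
position: [565.9, 40.8, 144.8]
ee_rot: [0.986, -0.166, 0.001, -0.001]
contact_force: [-0.0, 0.0, 0.9]
gripper_width: 61.5
grasp_force: 0.0
```

{"api": "servo_tool", "payload": {"rotation": [[0,0,0],[0,0,0],[0,0,0],[0,0,0],[0,0,0],[0,0,0],[0,0,0],[0,0,0]], "slide": [[-0.05,0.01,0],[-0.17,0.05,0],[-0.31,0.08,0],[-0.45,0.12,0],[-0.56,0.15,0],[-0.61,0.165,0],[-0.63,0.17,0],[-0.63,0.17,0]], "grip": [0.4,0.4,0.4,0.4,0.4,0.4,0.4,0.4]}}

```text
clock: 11.2
position: [440.7, 75.8, 143.5]
ee_rot: [0.986, -0.166, 0.0, -0.0]
contact_force: [0.9, -0.9, 0.7]
gripper_width: 59.6
grasp_force: 0.0
```

```bash
python3 - <<'E'
from h import *
a=[grab(n)['image'][:,:,::-1] for n in('scene','top')]
o=np.hstack([cv2.resize(a[0][100:320,210:440],(400,383)),cv2.resize(a[1][110:300,150:350],(400,383))]); cv2.imwrite('pics/p2.png',o)
E
```

```text
(no output)
```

View pics/p2.png

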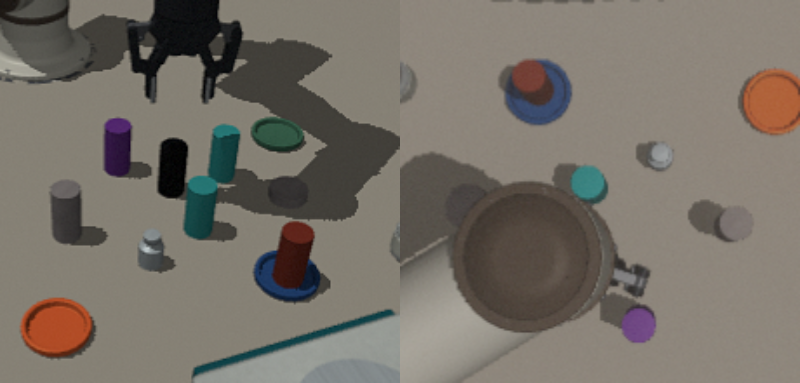

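The clay core stands in the blue dish (scene crop near (292,255)), and the gripper is centred over the black core. Now I'll descend and grasp it.

{"api": "servo_tool", "payload": {"rotation": [[0,0,0],[0,0,0],[0,0,0],[0,0,0],[0,0,0],[0,0,0],[0,0,0],[0,0,0]], "slide": [[0,0,-0.1],[0,0,-0.2],[0,0,-0.3],[0,0,-0.4],[0,0,-0.49],[0,0,-0.55],[0,0,-0.575],[0,0,-0.575]], "grip": [0.4,0.4,0.4,0.4,0.4,0.4,0.4,0.4]}}

```text
clock: 12.3
position: [440.3, 75.5, 28.2]
ee_rot: [0.986, -0.166, -0.0, 0.0]
contact_force: [0.4, 0.0, 0.4]
gripper_width: 59.6
grasp_force: 0.0
```

{"api": "servo_tool", "payload": {"rotation": [[0,0,0],[0,0,0],[0,0,0],[0,0,0],[0,0,0],[0,0,0],[0,0,0],[0,0,0]], "slide": [[0,0,0],[0,0,0],[0,0,0],[0,0,0],[0,0,0],[0,0,0],[0,0,0],[0,0,0]], "grip": [0.2,0.05,-0.05,-0.1,-0.2,-0.5,-1,-1]}}

```text
clock: 13.3
position: [440.2, 75.5, 28.7]
ee_rot: [0.986, -0.166, 0.0, -0.0]
contact_force: [-1.4, -0.1, 5.4]
gripper_width: 36.6
grasp_force: 59.7
```

{"api": "servo_tool", "payload": {"rotation": [[0,0,0],[0,0,0],[0,0,0],[0,0,0],[0,0,0],[0,0,0],[0,0,0],[0,0,0]], "slide": [[0,0,0.03],[0,0,0.1],[0,0,0.18],[0,0,0.27],[0,0,0.36],[0,0,0.45],[0,0,0.52],[0,0,0.55]], "grip": [-1,-1,-1,-1,-1,-1,-1,-1]}}

```text
clock: 14.3
position: [440.0, 75.6, 138.8]
ee_rot: [0.986, -0.166, 0.0, -0.0]
contact_force: [-0.8, 0.3, -2.1]
gripper_width: 37.2
grasp_force: 60.2
```

{"api": "servo_tool", "payload": {"rotation": [[0,0,0],[0,0,0],[0,0,0],[0,0,0],[0,0,0],[0,0,0],[0,0,0],[0,0,0]], "slide": [[0.04,-0.05,0],[0.12,-0.14,0],[0.23,-0.27,0],[0.34,-0.4,0],[0.46,-0.54,0],[0.58,-0.68,0],[0.7,-0.81,0],[0.8,-0.93,0]], "grip": [-1,-1,-1,-1,-1,-1,-1,-1]}}

```text
clock: 15.3
position: [600.5, -112.4, 136.5]
ee_rot: [0.986, -0.167, -0.001, 0.0]
contact_force: [0.4, 0.4, -1.8]
gripper_width: 36.8
grasp_force: 60.3
```

{"api": "servo_tool", "payload": {"rotation": [[0,0,0],[0,0,0],[0,0,0],[0,0,0],[0,0,0],[0,0,0],[0,0,0],[0,0,0]], "slide": [[0.08,-0.1,0],[0.125,-0.15,0],[0.145,-0.17,0],[0.145,-0.175,0],[0.145,-0.175,-0.06],[0.145,-0.175,-0.13],[0.145,-0.175,-0.2],[0.145,-0.175,-0.27]], "grip": [-1,-1,-1,-1,-1,-1,-1,-1]}}

```text
clock: 16.3
position: [628.8, -145.3, 82.9]
ee_rot: [0.986, -0.166, -0.0, 0.0]
contact_force: [-0.1, 0.5, -2.0]
gripper_width: 36.5
grasp_force: 60.3
```

{"api": "servo_tool", "payload": {"rotation": [[0,0,0],[0,0,0],[0,0,0],[0,0,0],[0,0,0],[0,0,0],[0,0,0],[0,0,0]], "slide": [[0,0,-0.06],[0,0,-0.12],[0,0,-0.17],[0,0,-0.21],[0,0,-0.235],[0,0,-0.25],[0,0,-0.255],[0,0,-0.255]], "grip": [-1,-1,-1,-1,-1,-1,-1,-1]}}

```text
clock: 17.3
position: [629.3, -145.5, 33.5]
ee_rot: [0.986, -0.166, 0.0, -0.0]
contact_force: [-0.1, 0.1, -2.2]
gripper_width: 37.1
grasp_force: 60.3
```

{"api": "servo_tool", "payload": {"rotation": [[0,0,0],[0,0,0],[0,0,0],[0,0,0],[0,0,0],[0,0,0],[0,0,0],[0,0,0]], "slide": [[0,0,0],[0,0,0],[0,0,0],[0,0,0],[0,0,0],[0,0,0],[0,0,0],[0,0,0]], "grip": [-0.15,-0.1,-0.05,0,0.15,0.3,0.45,0.45]}}

```text
clock: 18.3
position: [629.1, -145.5, 33.3]
ee_rot: [0.986, -0.166, -0.0, 0.0]
contact_force: [-0.5, 0.2, -0.8]
gripper_width: 61.9
grasp_force: 0.0
```

{"api": "servo_tool", "payload": {"rotation": [[0,0,0],[0,0,0],[0,0,0],[0,0,0],[0,0,0],[0,0,0],[0,0,0],[0,0,0]], "slide": [[0,0,0.05],[0,0,0.15],[0,0,0.25],[0,0,0.35],[0,0,0.45],[-0.1,0.05,0.52],[-0.25,0.1,0.55],[-0.4,0.15,0.55]], "grip": [0.45,0.45,0.45,0.45,0.45,0.45,0.45,0.45]}}

```text
clock: 19.3
position: [548.9, -115.3, 144.8]
ee_rot: [0.986, -0.166, 0.001, -0.0]
contact_force: [0.2, 0.3, 0.7]
gripper_width: 61.7
grasp_force: 0.0
```

{"api": "servo_tool", "payload": {"rotation": [[0,0,0],[0,0,0],[0,0,0],[0,0,0],[0,0,0],[0,0,0],[0,0,0],[0,0,0]], "slide": [[-0.06,0.02,0],[-0.17,0.07,0],[-0.27,0.11,0],[-0.325,0.13,0],[-0.345,0.14,0],[-0.345,0.14,0],[-0.345,0.14,-0.05],[-0.345,0.14,-0.12]], "grip": [0.45,0.45,0.45,0.45,0.45,0.45,0.45,0.45]}}

```text
clock: 20.3
position: [480.5, -87.6, 118.4]
ee_rot: [0.986, -0.166, 0.0, -0.0]
contact_force: [0.3, 0.8, 0.4]
gripper_width: 62.0
grasp_force: 0.0
```

{"api": "servo_tool", "payload": {"rotation": [[0,0,0],[0,0,0],[0,0,0],[0,0,0],[0,0,0],[0,0,0],[0,0,0],[0,0,0]], "slide": [[0,0,-0.1],[0,0,-0.2],[0,0,-0.3],[0,0,-0.38],[0,0,-0.43],[0,0,-0.455],[0,0,-0.455],[0,0,-0.455]], "grip": [0.45,0.45,0.45,0.45,0.45,0.45,0.45,0.45]}}

```text
clock: 21.3
position: [480.6, -87.5, 28.8]
ee_rot: [0.986, -0.166, 0.001, -0.0]
contact_force: [-0.6, -0.4, -0.1]
gripper_width: 62.2
grasp_force: 0.0
```

{"api": "servo_tool", "payload": {"rotation": [[0,0,0],[0,0,0],[0,0,0],[0,0,0],[0,0,0],[0,0,0],[0,0,0],[0,0,0]], "slide": [[0,0,0],[0,0,0],[0,0,0],[0,0,0],[0,0,0],[0,0,0],[0,0,0],[0,0,0]], "grip": [0.2,0.05,-0.05,-0.1,-0.2,-0.5,-1,-1]}}

```text
clock: 22.3
position: [480.3, -87.5, 28.6]
ee_rot: [0.986, -0.166, 0.0, -0.0]
contact_force: [-1.7, -0.1, 5.2]
gripper_width: 36.9
grasp_force: 59.9
```

{"api": "servo_tool", "payload": {"rotation": [[0,0,0],[0,0,0],[0,0,0],[0,0,0],[0,0,0],[0,0,0],[0,0,0],[0,0,0]], "slide": [[0,0,0.03],[0,0,0.1],[0,0,0.18],[0,0,0.27],[0,0,0.36],[0,0,0.45],[0,0,0.52],[0,0,0.55]], "grip": [-1,-1,-1,-1,-1,-1,-1,-1]}}

```text
clock: 23.3
position: [480.4, -87.4, 139.4]
ee_rot: [0.986, -0.166, 0.001, -0.0]
contact_force: [-0.2, 1.0, -1.7]
gripper_width: 37.0
grasp_force: 60.1
```

{"api": "servo_tool", "payload": {"rotation": [[0,0,0],[0,0,0],[0,0,0],[0,0,0],[0,0,0],[0,0,0],[0,0,0],[0,0,0]], "slide": [[0.01,-0.05,0],[0.03,-0.15,0],[0.05,-0.29,0],[0.08,-0.43,0],[0.1,-0.57,0],[0.12,-0.71,0],[0.14,-0.85,0],[0.165,-1,0]], "grip": [-1,-1,-1,-1,-1,-1,-1,-1]}}

```text
clock: 24.3
position: [512.5, -288.9, 137.0]
ee_rot: [0.986, -0.166, -0.001, -0.0]
contact_force: [-0.7, -0.5, -1.8]
gripper_width: 37.2
grasp_force: 60.2
```

{"api": "servo_tool", "payload": {"rotation": [[0,0,0],[0,0,0],[0,0,0],[0,0,0],[0,0,0],[0,0,0],[0,0,0],[0,0,0]], "slide": [[0.025,-0.14,0],[0.045,-0.27,0],[0.065,-0.37,0],[0.075,-0.42,0],[0.08,-0.445,0],[0.08,-0.445,0],[0.08,-0.445,-0.06],[0.08,-0.445,-0.13]], "grip": [-1,-1,-1,-1,-1,-1,-1,-1]}}

```text
clock: 25.3
position: [529.0, -375.8, 111.5]
ee_rot: [0.986, -0.166, 0.0, -0.0]
contact_force: [-0.0, -0.1, -1.8]
gripper_width: 36.6
grasp_force: 60.2
```

{"api": "servo_tool", "payload": {"rotation": [[0,0,0],[0,0,0],[0,0,0],[0,0,0],[0,0,0],[0,0,0],[0,0,0],[0,0,0]], "slide": [[0,0,-0.07],[0,0,-0.15],[0,0,-0.23],[0,0,-0.3],[0,0,-0.35],[0,0,-0.38],[0,0,-0.395],[0,0,-0.395]], "grip": [-1,-1,-1,-1,-1,-1,-1,-1]}}

```text
clock: 26.3
position: [529.3, -376.6, 33.5]
ee_rot: [0.986, -0.166, 0.0, 0.0]
contact_force: [-0.4, -0.5, -0.5]
gripper_width: 36.4
grasp_force: 60.2
```

{"api": "servo_tool", "payload": {"rotation": [[0,0,0],[0,0,0],[0,0,0],[0,0,0],[0,0,0],[0,0,0],[0,0,0],[0,0,0]], "slide": [[0,0,0],[0,0,0],[0,0,0],[0,0,0],[0,0,0],[0,0,0],[0,0,0],[0,0,0]], "grip": [-0.15,-0.1,-0.05,0,0.15,0.3,0.45,0.45]}}

```text
clock: 27.3
position: [529.2, -376.5, 33.3]
ee_rot: [0.986, -0.166, -0.0, -0.0]
contact_force: [-0.4, 0.5, 0.5]
gripper_width: 61.9
grasp_force: 0.0
```

{"api": "servo_tool", "payload": {"rotation": [[0,0,0],[0,0,0],[0,0,0],[0,0,0],[0,0,0],[0,0,0],[0,0,0],[0,0,0]], "slide": [[0,0,0.05],[0,0,0.15],[0,0,0.25],[0,0,0.35],[0,0,0.45],[-0.1,0.05,0.52],[-0.25,0.13,0.55],[-0.4,0.2,0.55]], "grip": [0.45,0.45,0.45,0.45,0.45,0.45,0.45,0.45]}}

```text
clock: 28.3
position: [448.8, -336.3, 144.8]
ee_rot: [0.986, -0.166, 0.001, 0.0]
contact_force: [0.3, 0.3, 0.4]
gripper_width: 61.9
grasp_force: 0.0
```

{"api": "servo_tool", "payload": {"rotation": [[0,0,0],[0,0,0],[0,0,0],[0,0,0],[0,0,0],[0,0,0],[0,0,0],[0,0,0]], "slide": [[-0.06,0.03,0],[-0.17,0.1,0],[-0.27,0.17,0],[-0.33,0.2,0],[-0.355,0.22,0],[-0.355,0.22,0],[-0.355,0.22,-0.05],[-0.355,0.22,-0.12]], "grip": [0.45,0.45,0.45,0.45,0.45,0.45,0.45,0.45]}}

```text
clock: 29.3
position: [378.6, -292.7, 118.4]
ee_rot: [0.986, -0.166, 0.0, -0.0]
contact_force: [1.1, 0.1, 0.1]
gripper_width: 61.8
grasp_force: 0.0
```

{"api": "servo_tool", "payload": {"rotation": [[0,0,0],[0,0,0],[0,0,0],[0,0,0],[0,0,0],[0,0,0],[0,0,0],[0,0,0]], "slide": [[0,0,-0.1],[0,0,-0.2],[0,0,-0.3],[0,0,-0.38],[0,0,-0.43],[0,0,-0.455],[0,0,-0.455],[0,0,-0.455]], "grip": [0.45,0.45,0.45,0.45,0.45,0.45,0.45,0.45]}}

```text
clock: 30.3
position: [378.6, -292.7, 28.8]
ee_rot: [0.986, -0.166, 0.001, 0.0]
contact_force: [-0.3, 0.3, 0.3]
gripper_width: 61.6
grasp_force: 0.0
```

{"api": "servo_tool", "payload": {"rotation": [[0,0,0],[0,0,0],[0,0,0],[0,0,0],[0,0,0],[0,0,0],[0,0,0],[0,0,0]], "slide": [[0,0,0],[0,0,0],[0,0,0],[0,0,0],[0,0,0],[0,0,0],[0,0,0],[0,0,0]], "grip": [0.2,0.05,-0.05,-0.1,-0.2,-0.5,-1,-1]}}

```text
clock: 31.3
position: [378.3, -292.8, 28.8]
ee_rot: [0.986, -0.166, 0.0, 0.0]
contact_force: [-2.6, -1.9, 6.0]
gripper_width: 37.0
grasp_force: 59.5
```

{"api": "servo_tool", "payload": {"rotation": [[0,0,0],[0,0,0],[0,0,0],[0,0,0],[0,0,0],[0,0,0],[0,0,0],[0,0,0]], "slide": [[0,0,0.03],[0,0,0.1],[0,0,0.18],[0,0,0.27],[0,0,0.36],[0,0,0.45],[0,0,0.52],[0,0,0.55]], "grip": [-1,-1,-1,-1,-1,-1,-1,-1]}}

```text
clock: 32.3
position: [378.4, -292.5, 139.3]
ee_rot: [0.986, -0.166, 0.001, 0.0]
contact_force: [0.5, 1.1, -2.3]
gripper_width: 37.0
grasp_force: 60.1
```

{"api": "servo_tool", "payload": {"rotation": [[0,0,0],[0,0,0],[0,0,0],[0,0,0],[0,0,0],[0,0,0],[0,0,0],[0,0,0]], "slide": [[0.02,0.05,0],[0.06,0.15,0],[0.11,0.28,0],[0.16,0.42,0],[0.2,0.56,0],[0.24,0.7,0],[0.27,0.85,0],[0.3,1,0]], "grip": [-1,-1,-1,-1,-1,-1,-1,-1]}}

```text
clock: 33.3
position: [437.7, -91.0, 137.5]
ee_rot: [0.986, -0.166, -0.001, 0.0]
contact_force: [0.6, -0.4, -1.6]
gripper_width: 37.2
grasp_force: 60.3
```

{"api": "servo_tool", "payload": {"rotation": [[0,0,0],[0,0,0],[0,0,0],[0,0,0],[0,0,0],[0,0,0],[0,0,0],[0,0,0]], "slide": [[0.01,0.13,0],[0.02,0.26,0],[0.02,0.39,0],[0.02,0.51,0],[0.02,0.63,0],[0.02,0.75,0],[0.01,0.87,0],[0,1,0]], "grip": [-1,-1,-1,-1,-1,-1,-1,-1]}}

```text
clock: 34.3
position: [437.2, 108.5, 137.4]
ee_rot: [0.986, -0.166, -0.001, 0.001]
contact_force: [0.5, 0.1, -1.9]
gripper_width: 36.7
grasp_force: 60.3
```

{"api": "servo_tool", "payload": {"rotation": [[0,0,0],[0,0,0],[0,0,0],[0,0,0],[0,0,0],[0,0,0],[0,0,0],[0,0,0]], "slide": [[-0.03,0.13,0],[-0.08,0.27,0],[-0.13,0.41,0],[-0.18,0.55,0],[-0.23,0.68,0],[-0.28,0.78,0],[-0.31,0.835,0],[-0.32,0.855,0]], "grip": [-1,-1,-1,-1,-1,-1,-1,-1]}}

```text
clock: 35.3
position: [373.5, 278.7, 137.8]
ee_rot: [0.986, -0.166, -0.0, 0.001]
contact_force: [0.5, 0.4, -1.8]
gripper_width: 36.6
grasp_force: 60.3
```

{"api": "servo_tool", "payload": {"rotation": [[0,0,0],[0,0,0],[0,0,0],[0,0,0],[0,0,0],[0,0,0],[0,0,0],[0,0,0]], "slide": [[0,0,-0.04],[0,0,-0.12],[0,0,-0.21],[0,0,-0.3],[0,0,-0.39],[0,0,-0.46],[0,0,-0.5],[0,0,-0.525]], "grip": [-1,-1,-1,-1,-1,-1,-1,-1]}}

```text
clock: 36.3
position: [374.3, 278.1, 32.9]
ee_rot: [0.986, -0.166, -0.0, 0.0]
contact_force: [-0.5, -0.3, -0.3]
gripper_width: 37.1
grasp_force: 60.3
```

{"api": "servo_tool", "payload": {"rotation": [[0,0,0],[0,0,0],[0,0,0],[0,0,0],[0,0,0],[0,0,0],[0,0,0],[0,0,0]], "slide": [[0,0,0],[0,0,0],[0,0,0],[0,0,0],[0,0,0],[0,0,0],[0,0,0],[0,0,0]], "grip": [-1,-0.15,-0.1,-0.05,0.05,0.2,0.45,0.45]}}

```text
clock: 37.3
position: [374.1, 278.5, 33.3]
ee_rot: [0.986, -0.166, 0.0, -0.0]
contact_force: [-0.3, 0.6, 0.8]
gripper_width: 61.6
grasp_force: 0.0
```

{"api": "servo_tool", "payload": {"rotation": [[0,0,0],[0,0,0],[0,0,0],[0,0,0],[0,0,0],[0,0,0],[0,0,0],[0,0,0]], "slide": [[0,0,0.05],[0,0,0.15],[0,0,0.25],[0,0,0.35],[0,0,0.5],[0,0,0.7],[-0.1,0.2,0.8],[-0.2,0.4,0.85]], "grip": [0.45,0.45,0.45,0.45,0.45,0.45,0.45,0.45]}}

```text
clock: 38.3
position: [334.1, 359.6, 205.9]
ee_rot: [0.986, -0.167, 0.001, -0.002]
contact_force: [0.9, 0.9, -0.2]
gripper_width: 62.3
grasp_force: 0.0
```

{"api": "servo_tool", "payload": {"rotation": [[0,0,0],[0,0,0],[0,0,0],[0,0,0],[0,0,0],[0,0,0],[0,0,0],[0,0,0]], "slide": [[-0.1,0.2,0],[-0.2,0.4,0],[-0.3,0.6,0],[-0.4,0.8,0],[-0.5,1,0],[-0.5,1,0],[-0.5,1,0],[-0.5,1,0]], "grip": [0.45,0.45,0.45,0.45,0.45,0.45,0.45,0.45]}}

```text
clock: 39.3
position: [234.6, 557.6, 203.8]
ee_rot: [0.986, -0.167, -0.0, -0.0]
contact_force: [-0.3, -0.8, -0.1]
gripper_width: 61.9
grasp_force: 0.0
```

```bash
python3 - <<'E'
from h import *
for n in('scene','top'): cv2.imwrite(f'pics/{n}9.png',grab(n)['image'][:,:,::-1])
g=dict(np.load('top.npz'));W=cloud(g);Z=W[...,2];im=g['image']
for nm,lo,hi,z in(('top',72,88,80),('slice',11,24,16)):
    n,l,s,c=cv2.connectedComponentsWithStats(((Z>lo)&(Z<hi)).astype(np.uint8))
    for i in range(1,n):
        if 150<s[i,4]<600:
            (x,y),r=cv2.minEnclosingCircle(np.argwhere(l==i)[:,::-1].astype(np.float32))
            print(nm,cast(g,x,y,z)[:2].round(1),round(r,1),np.median(Z[l==i]).round(1),np.median(im[l==i],axis=0))
E
```

```text
top [859.9 459.8] 74.5 80.6 [54. 53. 52.]
top [645.8 141.2] 8.6 79.9 [109.  60.  51.]
top [ 628.7 -144.4] 8.7 79.8 [56. 51. 46.]
top [ 529.5 -374.6] 8.7 79.7 [117. 109. 106.]
top [526.4  76.1] 8.4 75.9 [ 61. 126. 123.]
top [432.5 155.2] 8.6 75.7 [ 58. 125. 122.]
top [374.8 276.4] 9.3 79.7 [152. 126.  76.]
top [371.1  21.1] 8.6 75.5 [107.  70. 125.]
slice [878.8 474.8] 59.9 17.5 [47. 48. 48.]
slice [861.5 460. ] 68.9 17.3 [57. 55. 54.]
slice [ 826.2 -331.1] 35.6 18.0 [61. 52. 38.]
slice [ 515.6 -684.3] 45.6 17.3 [35. 40. 38.]
slice [494.2 534.4] 27.1 17.5 [63. 46. 34.]
slice [505.1 223.9] 11.5 15.9 [115. 107. 105.]
slice [ 495.7 -224.4] 11.4 15.7 [127.  85.  75.]
slice [ 190.6 -489.2] 36.5 17.1 [154.  98.  64.]
```

View pics/scene9.png

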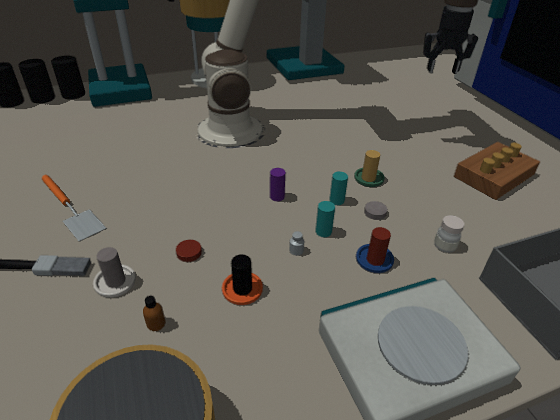

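View pics/top9.png

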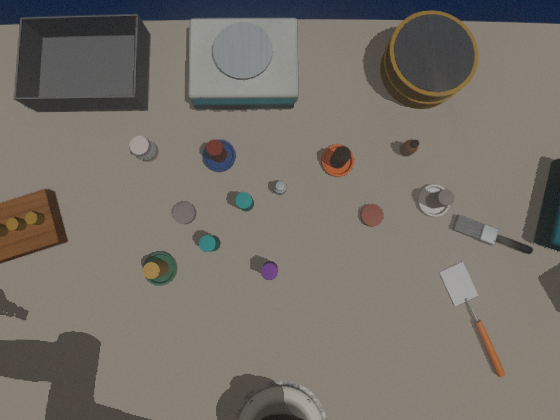

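The pictures show all four cores upright in their dishes: clay (380,247), asphalt (241,275), cement (110,268) and sandstone (371,167) in the scene view. Tops measure 80 mm high, within about 3 mm of the dish centres, and the slices haven't moved.

```bash
python3 -c "
from bench import job_done; print(job_done())"
```

```text
the job is handed in; nothing more can be done
None
```

I handed the job in: all four cores stand upright and released in their own dishes, within about 3 mm of centre by the last camera check, and the flat slices have not moved; the hand-in call returned no verdict.

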